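# Hang the bend gauge on the spring-latched hook, scale outward

### The job

Take the graduated bend gauge out of the timber block and hang it by its long eye on the hook of the rack, with the graduated face outward, away from the post. Keep hold of it and press it down past the hook's spring latch until its bar is in the bottom of the hook and the latch has sprung shut over it, then let go; do not drop it in, do not force it or the rack, and leave the plain template and the other things where they are.

Things in the scene. Friction and masses are not known exactly. Their poses are not given: they have to be found in the camera images.
- gauge: Graduated bend gauge: bright metal plate 180 mm tall (z), 50 wide (y), 4 thick (x), 0.18 to 0.24 kg, upright in a pocket of the block. -x face: dark tick scale along one edge and an arc of ticks; +x face blank. Origin: middle of the bottom edge. Eye through it near the top: z 108 to 174 mm, 24 wide, 13 mm strip each side; bar above it z 174 to 180. Grip from above across the 50 mm, close to the top.
- gauge_bar (a point): Underside of the gauge's top bar (upper end of the eye), mid width, mid thickness, 174 mm above the gauge's origin; axes as the gauge's. It rests on the bottom of the hook when the gauge hangs; the hook's cheeks then rise 24 mm above the gauge's top edge, between the fingers.
- gauge_front (a point): Point in the air 100 mm out from gauge_bar on the graduated side (gauge x = -100 mm); tells which way the graduated face looks.
- template: Plain template: bright metal plate 131 mm tall, 50 wide, 4 thick, stepped top corners, a small round dark mark near the top, no scale, no eye; in the other pocket. Origin: middle of the bottom edge, z up.
- block: Fixed timber block 100 x 85 x 46 mm, turned any way. Origin: centre of its underside. Pockets at block x = -24 and +24 mm, each 6.5 (x) by 52.5 (y) mm, floor 12 mm above the table: gauge and template stand 34 mm deep in them, with the block's yaw. Which is in which changes.
- rack: Fixed grey steel rack. Origin: centre of the underside of its base (135 x 150 x 10 mm); -x is its front (outward), z up. Post 30 mm square, 253 high, front face at x = +15. A hook of 8 mm rod points outward from it at y = 0. The hook's carrier is clamped in a slot of the post anywhere within 15 mm above or below its nominal height; that height is not measured: feel for it.
- rack_hook (a point): Fixed point of the rack, at rack [-45, 0, 210] mm, axes as the rack's: nominal bottom of the hook, where the bar rests (true one up to 15 mm higher or lower). From here, mm, z from the true bottom: rod level to x = -6, then up as the nose, inner side x = -6 low, -8 near the tip, tip at x = -13, 22 high. Pivot cheeks at x +12 to +23, 18 wide, 30 high. Mouth for the plate: x -6 to +12.
- latch (a joint): Spring latch across the hook's mouth, 10 mm wide, smooth, from its pivot (x +16, 25 high, as in rack_hook) down to the nose (15 high). 0 = shut; gives way downward only. The gauge's weight presses it to 0.2 rad at most; about 5 N more takes the bar past at 0.27 to 0.34, only against the nose (plate centre x -7 to -3). It snaps to 0 over the bar with the bar about 3 mm above the bottom.
- rivet_tin: Round tin 85 mm across, 54 mm high, origin centre of its underside. Bystander.
- tape_measure: Tape measure 35 x 83 x 66 mm, origin centre of its underside. Bystander.
- bit_box: Closed box for drill bits 46 x 76 x 26 mm, origin centre of its underside. Bystander.
Mind the look-alikes: they are no part of the job. What is shaped like the gauge but orange or yellow is not meant.

How it is judged:
By the outcome, as a careful person would: the job done as asked, in the order asked, and still so for the second after the job is handed in, with the robot touching nothing.
It also fails if it takes over 61 s, if anything falls off the work surface, if the arm or the gripper's body presses on something with over 40 N, if the wrist force passes 120 N, or if a joint passes its speed limit or range.

### The arm

A 6-joint arm with a two-finger parallel gripper is mounted at the origin on a cart in front of the work surface, level with it; the furniture and walls round the work are solid. World frame = base frame: x ahead of the robot, y to its left, z up, the work surface at z = 0. Lengths are in m, angles in rad, forces in N, time in s.
With the tool pointing down it reaches from about 0.4 to 0.825 m from the base axis. Payload 7 kg.
Tool frame: the origin (TCP) lies midway between the tips of the shut fingers; the grasp point (between the pads) lies hold_point_z behind it (hold_point_z is the distance from the TCP to the grasp point, in m); z points along the fingers, y is the line along which they close (so a half turn about z gives the same grasp; the last joint's range is limited). The gripper opens to 88 mm and grips with 3 to 60 N. Pads are 19 mm wide; open, the fingers measure 130 mm over their backs; the gripper's body (78 mm by 193 mm) begins 47 mm behind the grasp point.
Start: joints at [1.412, 0.359, 0.012, 0, -1.224, -0.288], TCP at [0.292, 0.609, 0.227] pointing down, gripper open.
Joint ranges: [-3.07, 3.07], [-1.43, 2.12], [-1.02, 1.25], [-3.03, 1.67], [-3.05, -0], [-3.03, 3.03]. Speed limits (rad/s): [2.39, 2.39, 3.01, 3.14, 3.14, 3.14].

### API

Orientations are given as [roll, pitch, yaw] about the fixed x, y, z axes, in that order (R = Rz(yaw) Ry(pitch) Rx(roll)).
In Python, from station import * gives the robot as it stands.
- The arm moves only by the tool apply_moves, never from a script. Its argument "steps" is a list of rows, each an object with "translation": the shift along the world's x, y, z scaled (see below), a list of three; "rotation": the turn, a rotation vector about the world's x, y, z scaled (see below), a list of three. A call has exactly 10 rows; each row is the pose to reach, as a shift and turn from the pose commanded when the call began; what a row does not reach only later rows make up. The controller multiplies each number of a shift by 250 mm and each number of a turn by 30 degrees. A row lasts 1/12 s, in which the tool goes at most 41.7 mm and 7.16 degrees, less where a joint would pass 70% of its speed; a pose out of reach is approached as far as the arm can. A call with a number of a shift or a turn outside -1 to 1 is refused whole. A call with a gripper value outside its range is refused whole. "jaw" is the closure, from -1 (fully open) to 1 (shut), so that 0 is half open, set as the call begins (left out, the last holds). The fingers move at their own pace and stop on an object; "newtons" is the grip in N (left out, the last holds). Time passes only in rows, so rows that repeat a pose let the fingers close, or fill a call up. It gives the time, the measured TCP pose, the force, the opening and the grip force at its end, in the units of the state.
- get_state(): the state, without advancing time (a new reading comes with each control period).
- grab_frame(name): name is "scene" or "side" or "wrist"; returns the picture (480x640x3 uint8, blue, green, red); there is no depth.
- camera_model(name): a dict with "fx", "fy", "cx", "cy" (pixels), "xyz" and "rotation" of the camera in the world. Camera axes: x right, y down, z forward; pixel columns grow to the right and rows downward; lengths in m; the calibration is good to about 2 mm. A picture is of the moment at which its call begins: read the wrist's pose just before it. camera_model takes no time and is no camera call; for the wrist camera it gives the pose at the moment of the call.
- job_done(): hands the job in; it is judged then, once.
The state is a dict: "t": time; "q": joint angles; "qd": joint speeds; "joint_efforts": joint torques, N m; "eef_pos": TCP position; "ee_rot": TCP orientation; "force": force on the tool from outside, world axes, zero at the start; "moment": the same for the moment, N m; "width": finger opening in m; "gripper_force": force on a finger pad.
Only numpy, scipy, OpenCV 4.12 (cv2) and the standard library are available. Lean on these libraries where they do the work, as an engineer would, in place of code of your own. Each camera call takes 0.05 s, during which the arm holds its last target. There are 200 camera calls.

## Working session

There is one attempt and no reset: what is moved stays moved. The work goes in short steps, Python scripts to look and compute and a tool call to move; the robot and the scene stay as the last step left them, time stands still between calls to the robot, and variables do not carry over. Pictures are saved under pics/ and viewed, at most 10 in all, crops included, and the job is handed in when it is done.

Besides the shell and the picture viewer there is one more tool, called after ">>>" as name(argument=value, ...) on one line, values as JSON. apply_moves: Moves the arm, as the interface text tells. Shifts and turns lie within -1 to 1; 1 stands for 250 mm of shift or 30 degrees of turn. Its arguments: {"type":"object","properties":{"steps":{"type":"array"},"jaw":{"type":"number"},"newtons":{"type":"number"}},"required":["steps"]}

```bash
mkdir -p pics; ls; python3 - <<'E'
from station import *
import cv2,json
s=get_state(); print(s)
for n in("scene","side","wrist"):
    f=grab_frame(n); cv2.imwrite(f"pics/{n}0.png",f); print(n,camera_model(n))
import numpy as np
E
```

```text
pics
{'t': 0.0, 'q': array([ 1.41207819e+00,  3.59373091e-01,  1.10673060e-02, -3.56468796e-04,
       -1.22408990e+00, -2.88096455e-01]), 'qd': array([-0.00023282,  0.00142678,  0.00087777,  0.00014958, -0.00116349,
        0.00032261]), 'joint_efforts': array([ 2.76781182e-03, -5.82729328e+01,  2.93051898e+01,  6.99731380e+00,
        6.89771390e-03, -1.54028357e-04]), 'eef_pos': array([0.29147809, 0.60828597, 0.22563414]), 'ee_rot': array([ 3.13996399e+00, -1.33173605e-04, -4.46935877e-01]), 'force': array([ 0.14784917,  0.14475083, -0.71830708]), 'moment': array([ 0.00219931, -0.01754185,  0.03751478]), 'gripper_force': 0.0, 'width': 0.08764248445116361}
scene {'fx': 513.0201531990006, 'fy': 513.0201531990006, 'cx': 318.37611227490254, 'cy': 238.06305349574058, 'xyz': array([ 0.05680097, -0.42488544,  0.94721242]), 'rotation': array([-2.45373644,  0.01182047, -0.9277071 ])}
side {'fx': 523.8941728419417, 'fy': 523.8941728419417, 'cx': 310.31031422974235, 'cy': 241.59611359710962, 'xyz': array([ 1.20549118, -0.29231454,  1.04726898]), 'rotation': array([-2.49848316, -0.01840456,  1.22587606])}
wrist {'fx': 428.3251121899747, 'fy': 428.3251121899747, 'cx': 317.9493149437119, 'cy': 241.9552483563424, 'xyz': array([0.35762738, 0.57679979, 0.38347998]), 'rotation': array([ 2.86318780e+00, -1.25299740e-03, -2.01837469e+00])}
```

View pics/scene0.png

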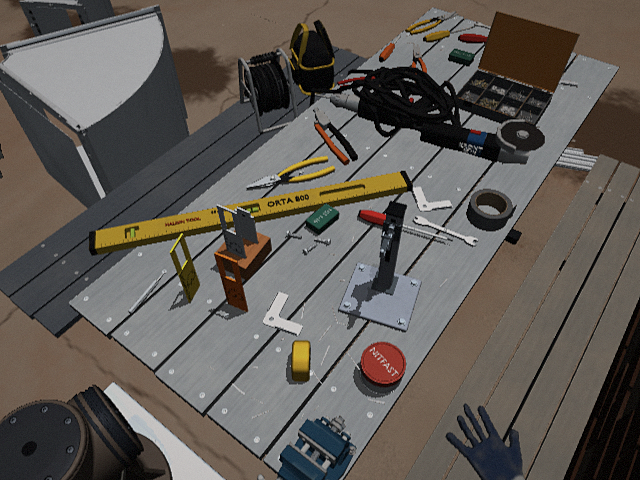

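View pics/side0.png

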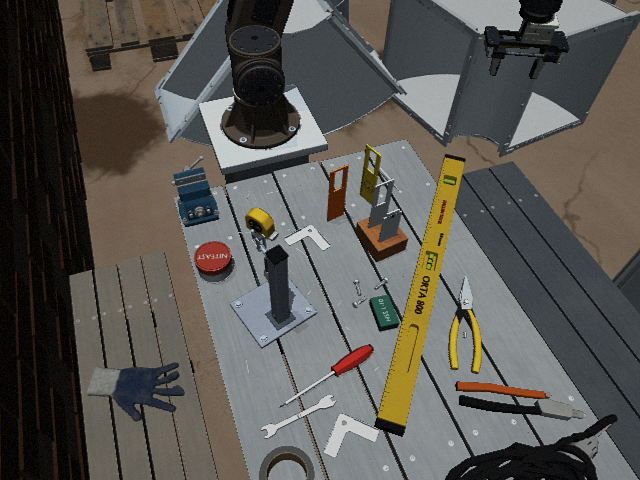

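Scene: the block is at (245,252) with two bright plates in it, around (240,225). An orange look-alike stands at (232,280) and a yellow one at (183,268), and the rack is at (385,270). Side: the block is at (382,238), the rack post at (278,285), orange at (338,193) and yellow at (371,175). I'll enlarge these.

```bash
python3 - <<'E'
import cv2,numpy as np
a=cv2.imread("pics/scene0.png");b=cv2.imread("pics/side0.png")
def c(im,x,y,w,h,s): return cv2.resize(im[y:y+h,x:x+w],None,fx=s,fy=s,interpolation=cv2.INTER_CUBIC)
p=np.vstack([np.hstack([c(a,200,195,80,60,5),c(a,335,195,80,60,5)]),np.hstack([c(b,345,170,80,60,5),c(b,235,230,80,60,5)])])
cv2.imwrite("pics/crop1.png",p)
p=np.hstack([c(a,200,190,100,130,4),c(a,330,195,100,130,4)])
cv2.imwrite("pics/crop2.png",p)
E
```

```text
(no output)
```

View pics/crop1.png

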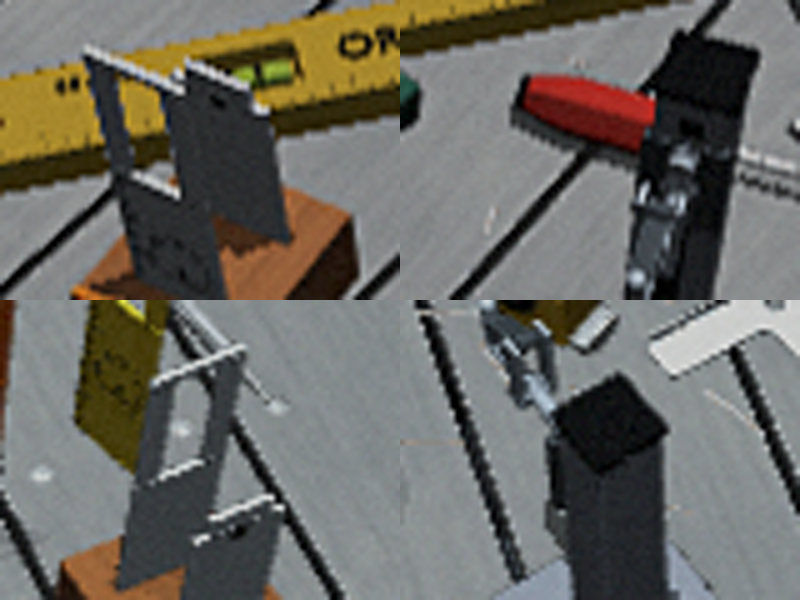

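View pics/crop2.png

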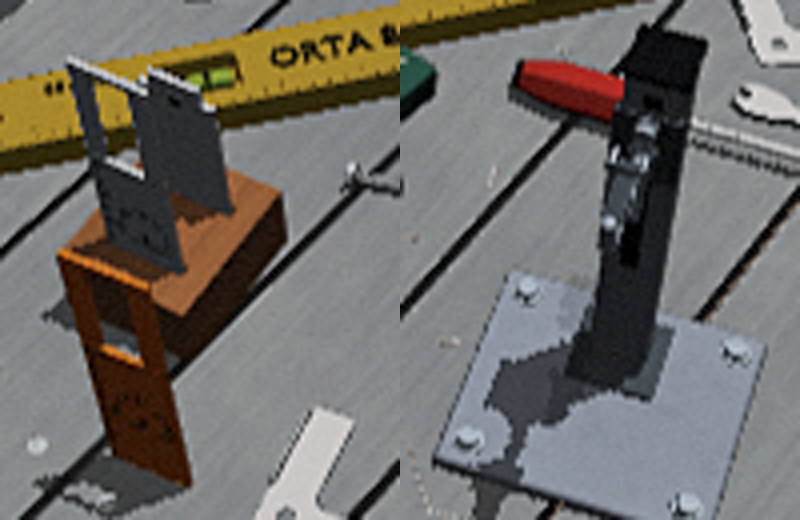

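Candidates are: bright metal plate with an eye in the block, scene (228,220) / side (382,195); orange, scene (232,280); yellow, scene (183,268). The first is the gauge: it is bright metal with an eye, stands in the block, and its arc of ticks faces the scene camera. The plain stepped plate with the dark dot, scene (248,222), is the template. The hook points from the post toward the scene camera. Next I'll measure.

```bash
cat > h.py <<'E'
import numpy as np, cv2
from station import *
from scipy.spatial.transform import Rotation as R
def ray(cm,p):
    d=R.from_euler('xyz',cm['rotation']).as_matrix()@np.array([(p[0]-cm['cx'])/cm['fx'],(p[1]-cm['cy'])/cm['fy'],1])
    return cm['xyz'],d/np.linalg.norm(d)
def plane(cm,p,z):
    o,d=ray(cm,p); return o+d*(z-o[2])/d[2]
def tri(c1,p1,c2,p2):
    o1,d1=ray(c1,p1);o2,d2=ray(c2,p2)
    t=np.linalg.lstsq(np.c_[d1,-d2],o2-o1,rcond=None)[0]
    a,b=o1+t[0]*d1,o2+t[1]*d2
    return (a+b)/2,np.linalg.norm(a-b)
def proj(cm,X):
    v=R.from_euler('xyz',cm['rotation']).as_matrix().T@(np.array(X)-cm['xyz'])
    return np.array([cm['fx']*v[0]/v[2]+cm['cx'],cm['fy']*v[1]/v[2]+cm['cy']])
E
python3 - <<'E'
from h import *
import station
print([n for n in dir(station) if 'hold' in n], getattr(station,'hold_point_z',None))
np.set_printoptions(precision=4,suppress=True)
S,D=camera_model("scene"),camera_model("side")
print("gauge top scene");[print(plane(S,p,.192)) for p in[(217,204.4),(236.6,213)]]
print("gauge top side");[print(plane(D,p,.192)) for p in[(375.6,186.6),(393.6,180)]]
print("base");[print(plane(S,p,.01)) for p in[(358,262),(421.3,281.3),(408.5,329),(339,310)]]
print("base side");[print(plane(D,p,.01)) for p in[(269,276),(316,310),(265,346.5),(231,306)]]
print("post S");[print(plane(S,p,.253)) for p in[(391,201),(407.4,204.6),(403,215),(386,212.6)]]
print("post D");[print(plane(D,p,.253)) for p in[(279,245),(288.6,256),(275,264.4),(265.6,252)]]
E
```

```text
['hold_point_z'] 0.0188
gauge top scene
[0.4973 0.1723 0.192 ]
[0.5034 0.1243 0.192 ]
gauge top side
[0.511  0.1281 0.192 ]
[0.5056 0.1747 0.192 ]
base
[ 0.6635 -0.0691  0.01  ]
[ 0.7021 -0.2111  0.01  ]
[ 0.5824 -0.2491  0.01  ]
[ 0.5345 -0.1077  0.01  ]
base side
[ 0.5439 -0.1377  0.01  ]
[ 0.6658 -0.0645  0.01  ]
[ 0.7136 -0.1987  0.01  ]
[ 0.5931 -0.2424  0.01  ]
post S
[ 0.6596 -0.1315  0.253 ]
[ 0.6696 -0.1607  0.253 ]
[ 0.6426 -0.1675  0.253 ]
[ 0.6294 -0.1395  0.253 ]
post D
[ 0.6385 -0.1357  0.253 ]
[ 0.6685 -0.1266  0.253 ]
[ 0.6783 -0.1561  0.253 ]
[ 0.6459 -0.1643  0.253 ]
```

>>> apply_moves(steps=[{"translation":[0.02,-0.06,0.1],"rotation":[0,0,-0.1]},{"translation":[0.05,-0.12,0.2],"rotation":[0,0,-0.2]},{"translation":[0.07,-0.19,0.3],"rotation":[0,0,-0.3]},{"translation":[0.09,-0.25,0.4],"rotation":[0,0,-0.4]},{"translation":[0.12,-0.31,0.46],"rotation":[0,0,-0.5]},{"translation":[0.14,-0.38,0.46],"rotation":[0,0,-0.6]},{"translation":[0.16,-0.44,0.46],"rotation":[0,0,-0.7]},{"translation":[0.18,-0.5,0.46],"rotation":[0,0,-0.8]},{"translation":[0.21,-0.56,0.46],"rotation":[0,0,-0.9]},{"translation":[0.23,-0.63,0.46],"rotation":[0,0,-1]}])

```text
t: 0.98
eef_pos: [0.3494, 0.4505, 0.3412]
ee_rot: [3.141, -0.0, -0.973]
force: [0.4, 0.1, -0.5]
width: 0.0875
gripper_force: 0.0
```

>>> apply_moves(steps=[{"translation":[0.02,-0.06,0],"rotation":[0,0,-0.1]},{"translation":[0.05,-0.12,0],"rotation":[0,0,-0.2]},{"translation":[0.07,-0.19,0],"rotation":[0,0,-0.3]},{"translation":[0.09,-0.25,0],"rotation":[0,0,-0.4]},{"translation":[0.12,-0.31,0],"rotation":[0,0,-0.5]},{"translation":[0.14,-0.38,0],"rotation":[0,0,-0.6]},{"translation":[0.16,-0.44,0],"rotation":[0,0,-0.7]},{"translation":[0.18,-0.5,0],"rotation":[0,0,-0.8]},{"translation":[0.21,-0.56,0],"rotation":[0,0,-0.9]},{"translation":[0.23,-0.63,0],"rotation":[0,0,-1]}])

```text
t: 1.82
eef_pos: [0.4069, 0.2931, 0.3413]
ee_rot: [3.141, -0.0, -1.496]
force: [-0.1, 0.6, -0.2]
width: 0.0881
gripper_force: 0.0
```

>>> apply_moves(steps=[{"translation":[0.02,-0.06,0],"rotation":[0,0,-0.1]},{"translation":[0.05,-0.12,0],"rotation":[0,0,-0.2]},{"translation":[0.07,-0.19,0],"rotation":[0,0,-0.3]},{"translation":[0.09,-0.25,0],"rotation":[0,0,-0.4]},{"translation":[0.12,-0.31,0],"rotation":[0,0,-0.5]},{"translation":[0.14,-0.38,0],"rotation":[0,0,-0.6]},{"translation":[0.16,-0.44,0],"rotation":[0,0,-0.7]},{"translation":[0.18,-0.5,0],"rotation":[0,0,-0.8]},{"translation":[0.21,-0.56,0],"rotation":[0,0,-0.9]},{"translation":[0.23,-0.63,0],"rotation":[0,0,-1]}])

```text
t: 2.65
eef_pos: [0.4643, 0.1356, 0.3413]
ee_rot: [3.141, -0.0, -2.02]
force: [0.3, 0.1, 0.6]
width: 0.0878
gripper_force: 0.0
```

>>> apply_moves(steps=[{"translation":[0.02,-0.06,0],"rotation":[0,0,-0.1]},{"translation":[0.05,-0.12,0],"rotation":[0,0,-0.2]},{"translation":[0.07,-0.19,0],"rotation":[0,0,-0.3]},{"translation":[0.09,-0.25,0],"rotation":[0,0,-0.4]},{"translation":[0.12,-0.31,0],"rotation":[0,0,-0.5]},{"translation":[0.14,-0.38,0],"rotation":[0,0,-0.6]},{"translation":[0.16,-0.44,0],"rotation":[0,0,-0.7]},{"translation":[0.18,-0.5,0],"rotation":[0,0,-0.8]},{"translation":[0.21,-0.56,0],"rotation":[0,0,-0.9]},{"translation":[0.23,-0.63,0],"rotation":[0,0,-1]}])

```text
t: 3.48
eef_pos: [0.5219, -0.0219, 0.3413]
ee_rot: [3.141, -0.0, -2.544]
force: [0.2, -0.2, -0.6]
width: 0.0878
gripper_force: 0.0
```

>>> apply_moves(steps=[{"translation":[0.02,-0.06,0],"rotation":[0,0,-0.1]},{"translation":[0.05,-0.12,0],"rotation":[0,0,-0.2]},{"translation":[0.07,-0.19,0],"rotation":[0,0,-0.3]},{"translation":[0.09,-0.25,0],"rotation":[0,0,-0.4]},{"translation":[0.12,-0.31,0],"rotation":[0,0,-0.5]},{"translation":[0.14,-0.38,0],"rotation":[0,0,-0.55]},{"translation":[0.16,-0.44,0],"rotation":[0,0,-0.55]},{"translation":[0.18,-0.5,0],"rotation":[0,0,-0.55]},{"translation":[0.21,-0.56,0],"rotation":[0,0,-0.55]},{"translation":[0.23,-0.63,0],"rotation":[0,0,-0.55]}])

```text
t: 4.32
eef_pos: [0.5794, -0.1793, 0.3412]
ee_rot: [3.141, -0.0, -2.829]
force: [-0.2, -1.0, -0.2]
width: 0.0877
gripper_force: 0.0
```

```bash
python3 - <<'E'
from h import *
import pickle
s=get_state(); cm=camera_model("wrist"); f=grab_frame("wrist"); cv2.imwrite("pics/w1.png",f); pickle.dump(cm,open("w1.pkl","wb"))
print(s['t'],s['eef_pos'],s['ee_rot'],cm)
E
```

```text
4.3167 [ 0.57943712 -0.17931458  0.34117634] [ 3.14120666e+00 -4.12550321e-04 -2.82895386e+00] {'fx': 428.3251121899747, 'fy': 428.3251121899747, 'cx': 317.9493149437119, 'cy': 241.9552483563424, 'xyz': array([ 0.50847204, -0.20192977,  0.49885806]), 'rotation': array([ 2.86469146e+00, -8.65524694e-04,  1.88272616e+00])}
```

View pics/w1.png

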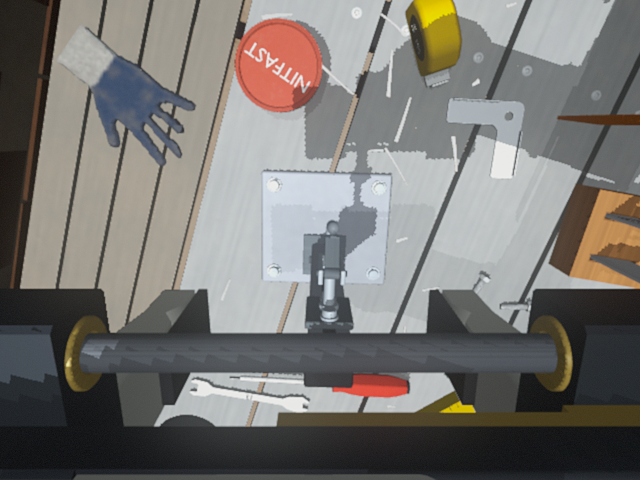

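Wrist view: the rack base has corners near (263,170), (391,173), (388,283) and (262,281). The hook nose tip is near (332,226), with the cheeks at about (330,280). Part of the block shows at right, around (600,240). I'll enlarge the rack.

```bash
python3 - <<'E'
import cv2
a=cv2.imread("pics/w1.png")
c=cv2.resize(a[160:310,250:400],None,fx=4,fy=4,interpolation=cv2.INTER_CUBIC)
cv2.imwrite("pics/crop3.png",c)
E
```

```text
(no output)
```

View pics/crop3.png

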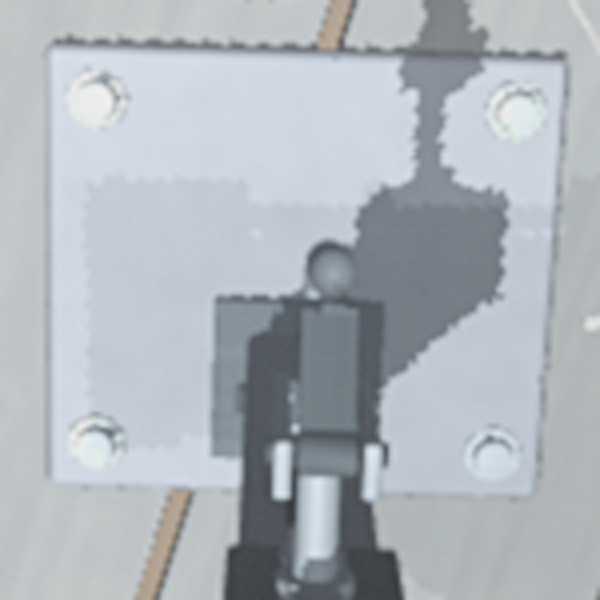

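```bash
python3 - <<'E'
from h import *
import pickle
np.set_printoptions(precision=4,suppress=True)
W=pickle.load(open("w1.pkl","rb"));S=camera_model("scene");D=camera_model("side")
c=np.array([(48,45),(567,55),(537,495),(52,482)])/4+[250,160]
B=np.array([plane(W,p,.01) for p in c]);print(B,B.mean(0))
for i in range(4):
    e=B[(i+1)%4]-B[i];print(np.linalg.norm(e),np.arctan2(e[1],e[0]))
b=B[:,:2];vx=(b[2]+b[3]-b[0]-b[1]);print("yaw",np.arctan2(vx[1],vx[0]),np.arctan2(*( (b[0]+b[3]-b[1]-b[2])*[-1,1])))
n=(332.75,227.)
print("tip",tri(W,n,S,(382.2,250)),[plane(W,n,z) for z in(.22,.235,.25)])
yaw=.31
for y in(.30,.32,.34):
  o=B.mean(0); r=np.array([np.cos(y),np.sin(y)]); hk=o[:2]-.045*r; print(y,"hook",hk,"nose tip",hk-.009*r, "post",o[:2]+.03*r)
for z in(-.015,0,.015):
  print(z,proj(W,[*(hk-.0105*r),.232+z]),proj(S,[*(hk-.0105*r),.232+z]),proj(D,[*(hk-.0105*r),.232+z]))
g=(0.5043,.1498,.192);print(proj(W,g))
E
```

```text
[[ 0.5807 -0.2448  0.01  ]
 [ 0.5383 -0.1038  0.01  ]
 [ 0.6662 -0.0656  0.01  ]
 [ 0.7075 -0.2076  0.01  ]] [ 0.6232 -0.1555  0.01  ]
0.14721787672145206 1.8634815937877491
0.13356365291109065 0.2904801297498234
0.14788667506104758 -1.2878198385809696
0.13213101277604206 -2.8561453751946977
yaw 0.2879772728056609 -2.8537727776230986
tip (array([ 0.5687, -0.1722,  0.2297]), np.float64(6.72044642855079e-05)) [array([ 0.5709, -0.1711,  0.22  ]), array([ 0.5675, -0.1728,  0.235 ]), array([ 0.5642, -0.1744,  0.25  ])]
0.3 hook [ 0.5802 -0.1688] nose tip [ 0.5716 -0.1714] post [ 0.6518 -0.1466]
0.32 hook [ 0.5805 -0.1696] nose tip [ 0.5719 -0.1724] post [ 0.6517 -0.146 ]
0.34 hook [ 0.5808 -0.1705] nose tip [ 0.5723 -0.1735] post [ 0.6515 -0.1455]
-0.015 [328.6279 224.6863] [383.1243 254.054 ] [250.9162 234.9361]
0 [329.2078 230.1616] [383.8502 248.8793] [250.3661 230.2972]
0.015 [329.8519 236.2427] [384.595  243.5709] [249.8031 225.5492]
[762.0103 263.1761]
```

Rack: centre (0.623,-0.156), yaw about 0.288. The nose tip triangulates at (0.569,-0.172,0.230), which matches, so the true bottom is about 0.209. Next, over the gauge.

>>> apply_moves(steps=[{"translation":[-0.02,0.06,0],"rotation":[0,0,-0.04]},{"translation":[-0.03,0.13,0],"rotation":[0,0,-0.08]},{"translation":[-0.05,0.2,0],"rotation":[0,0,-0.12]},{"translation":[-0.06,0.26,0],"rotation":[0,0,-0.16]},{"translation":[-0.08,0.33,0],"rotation":[0,0,-0.2]},{"translation":[-0.09,0.4,0],"rotation":[0,0,-0.24]},{"translation":[-0.11,0.46,0],"rotation":[0,0,-0.28]},{"translation":[-0.12,0.53,0],"rotation":[0,0,-0.32]},{"translation":[-0.14,0.6,0],"rotation":[0,0,-0.36]},{"translation":[-0.15,0.66,0],"rotation":[0,0,-0.37]}])

```text
t: 5.2
eef_pos: [0.541, -0.0128, 0.3414]
ee_rot: [3.141, -0.0, -3.024]
force: [0.1, -0.5, 0.3]
width: 0.0877
gripper_force: 0.0
```

>>> apply_moves(steps=[{"translation":[-0.02,0.06,0],"rotation":[0,0,0]},{"translation":[-0.03,0.13,0],"rotation":[0,0,0]},{"translation":[-0.05,0.2,0],"rotation":[0,0,0]},{"translation":[-0.06,0.26,0],"rotation":[0,0,0]},{"translation":[-0.08,0.33,0],"rotation":[0,0,0]},{"translation":[-0.09,0.4,0],"rotation":[0,0,0]},{"translation":[-0.11,0.46,0],"rotation":[0,0,0]},{"translation":[-0.12,0.53,0],"rotation":[0,0,0]},{"translation":[-0.14,0.6,0],"rotation":[0,0,0]},{"translation":[-0.15,0.66,0],"rotation":[0,0,0]}])

```text
t: 6.03
eef_pos: [0.5035, 0.1522, 0.3414]
ee_rot: [3.141, -0.0, -3.023]
force: [-0.5, 0.1, -0.3]
width: 0.0875
gripper_force: 0.0
```

```bash
python3 - <<'E'
from h import *
import pickle
s=get_state(); cm=camera_model("wrist"); f=grab_frame("wrist"); cv2.imwrite("pics/w2.png",f); pickle.dump(cm,open("w2.pkl","wb"))
print(s['t'],s['eef_pos'],s['ee_rot'])
u,v=np.round(proj(cm,(.504,.150,.19))).astype(int);print(u,v)
x0,y0=max(u-80,0),max(v-60,0);print(x0,y0)
cv2.imwrite("pics/w2c.png",cv2.resize(f[y0:y0+120,x0:x0+160],None,fx=5,fy=5,interpolation=cv2.INTER_CUBIC))
E
```

```text
6.0333 [0.50347043 0.15218066 0.34141132] [ 3.14146168e+00 -3.20102918e-04 -3.02272134e+00]
315 225
235 165
```

View pics/w2c.png

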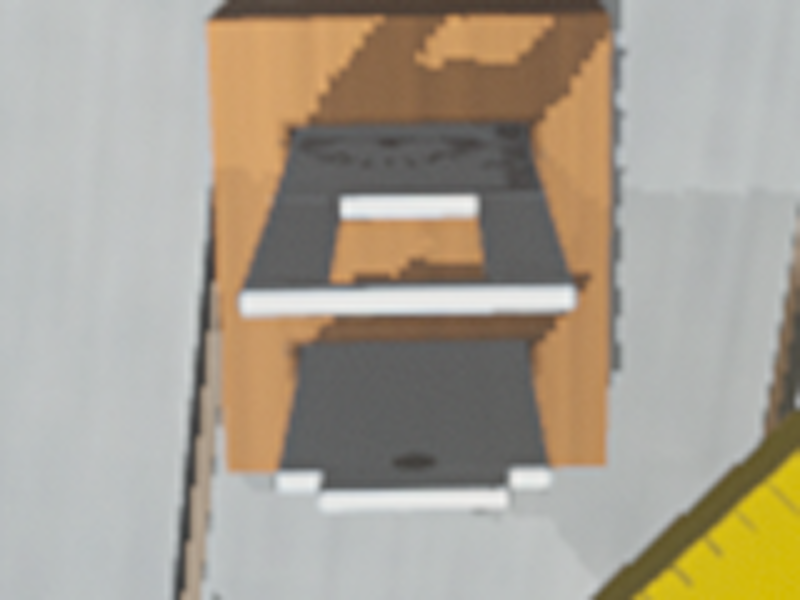

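The crop shows the eyed bright gauge with its arc of ticks on the near (-x) face; the top edge runs (240,303) to (577,297). The template with the dark dot is behind it and lower. This confirms the gauge.

```bash
python3 - <<'E'
from h import *
import pickle
W=pickle.load(open("w2.pkl","rb"))
f=cv2.imread("pics/w2.png")
m=(f[215:232,275:360].min(2)>190).astype(np.uint8)
n,l,st,ce=cv2.connectedComponentsWithStats(m);i=1+st[1:,4].argmax()
ys,xs=np.nonzero(l==i);r=cv2.minAreaRect(np.c_[xs+275,ys+215].astype(np.float32));print(r)
for a,b in([(240,303),(577,297)],[(0,0),(0,0)]):
    if a==(0,0): 
        c=np.array(r[0]); P=plane(W,c,.192); print("mask ctr",P);break
    a=np.array(a)/5+[235,165];b=np.array(b)/5+[235,165]
    A,B=plane(W,a,.192),plane(W,b,.192);e=A-B
    print(A,B,(A+B)/2,np.linalg.norm(e),np.arctan2(-e[0],e[1]),np.arctan2(e[0],-e[1]))
E
```

```text
((316.0, 225.0), (4.0, 66.0), 90.0)
[0.50665378 0.12694112 0.192     ] [0.49990171 0.176165   0.192     ] [0.50327775 0.15155306 0.192     ] 0.04968481185396869 -3.005272690011659 0.13631996357813408
mask ctr [0.50333731 0.15104936 0.192     ]
```

>>> apply_moves(steps=[{"translation":[0,-0.004,-0.1],"rotation":[0,0,0.033]},{"translation":[0,-0.004,-0.2],"rotation":[0,0,0.033]},{"translation":[0,-0.004,-0.3],"rotation":[0,0,0.033]},{"translation":[0,-0.004,-0.4],"rotation":[0,0,0.033]},{"translation":[0,-0.004,-0.48],"rotation":[0,0,0.033]},{"translation":[0,-0.004,-0.56],"rotation":[0,0,0.033]},{"translation":[0,-0.004,-0.62],"rotation":[0,0,0.033]},{"translation":[0,-0.004,-0.67],"rotation":[0,0,0.033]},{"translation":[0,-0.004,-0.7],"rotation":[0,0,0.033]},{"translation":[0,-0.004,-0.713],"rotation":[0,0,0.033]}], jaw=-1)

```text
t: 6.92
eef_pos: [0.5035, 0.1498, 0.1621]
ee_rot: [-3.141, -0.002, -3.006]
force: [-0.2, 0.4, -0.1]
width: 0.0874
gripper_force: 0.0
```

>>> apply_moves(steps=[{"translation":[0,0,0],"rotation":[0,0,0]},{"translation":[0,0,0],"rotation":[0,0,0]},{"translation":[0,0,0],"rotation":[0,0,0]},{"translation":[0,0,0],"rotation":[0,0,0]},{"translation":[0,0,0],"rotation":[0,0,0]},{"translation":[0,0,0],"rotation":[0,0,0]},{"translation":[0,0,0],"rotation":[0,0,0]},{"translation":[0,0,0],"rotation":[0,0,0]},{"translation":[0,0,0],"rotation":[0,0,0]},{"translation":[0,0,0],"rotation":[0,0,0]}], jaw=1, newtons=40)

```text
t: 7.75
eef_pos: [0.5044, 0.1504, 0.1636]
ee_rot: [3.141, 0.001, -3.005]
force: [-1.4, 1.8, 2.6]
width: 0.0491
gripper_force: 40.0
```

>>> apply_moves(steps=[{"translation":[0,0,0.015],"rotation":[0,0,0]},{"translation":[0,0,0.04],"rotation":[0,0,0]},{"translation":[0,0,0.08],"rotation":[0,0,0]},{"translation":[0,0,0.13],"rotation":[0,0,0]},{"translation":[0,0,0.2],"rotation":[0,0,0]},{"translation":[0,0,0.3],"rotation":[0,0,0]},{"translation":[0,0,0.4],"rotation":[0,0,0]},{"translation":[0,0,0.5],"rotation":[0,0,0]},{"translation":[0,0,0.6],"rotation":[0,0,0]},{"translation":[0,0,0.68],"rotation":[0,0,0]}])

```text
t: 8.58
eef_pos: [0.5042, 0.15, 0.3363]
ee_rot: [3.141, 0.002, -3.006]
force: [0.5, 1.0, -1.5]
width: 0.0492
gripper_force: 40.0
```

```bash
python3 - <<'E'
from h import *
s=get_state(); cm=camera_model("wrist"); f=grab_frame("wrist"); g=grab_frame("scene");cv2.imwrite("pics/w3.png",f);cv2.imwrite("pics/s3.png",g)
print(s['t'],s['eef_pos'],s['ee_rot'],s['width'],s['force'])
e=s['eef_pos'];S=camera_model("scene")
for dz in(.029,.023,-.15):print(proj(cm,e+[0,0,dz]),proj(S,e+[0,0,dz]))
c=cv2.resize(f[180:420,160:480],(400,300));u,v=np.round(proj(S,e+[0,0,-.06])).astype(int)
d=cv2.resize(g[v-75:v+75,u-100:u+100],(800,600),interpolation=cv2.INTER_CUBIC)
cv2.imwrite("pics/c3.png",np.vstack([c,cv2.resize(g[v-60:v+90,u-100:u+100],(400,300))]));print(u,v)
E
```

```text
8.5833 [0.50417506 0.15000343 0.33627733] [ 3.14101379e+00  1.79001873e-03 -3.00558560e+00] 0.049223780150159636 [ 0.50867457  0.98553553 -1.52598412]
[317.20888    350.61484837] [212.69375817 139.69970565]
[317.21964444 341.71343122] [213.27710742 142.37122333]
[317.36113673 224.70954468] [227.85138313 209.11586209]
221 177
```

View pics/c3.png

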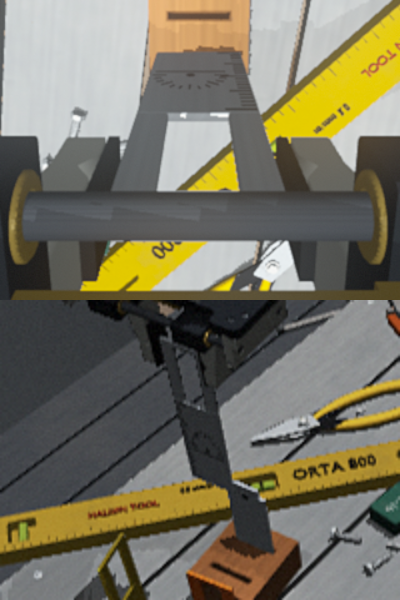

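>>> apply_moves(steps=[{"translation":[0,-0.02,0.02],"rotation":[0,0,0.03]},{"translation":[0.01,-0.06,0.04],"rotation":[0,0,0.06]},{"translation":[0.02,-0.12,0.04],"rotation":[0,0,0.09]},{"translation":[0.03,-0.19,0.04],"rotation":[0,0,0.12]},{"translation":[0.04,-0.26,0.04],"rotation":[0,0,0.15]},{"translation":[0.05,-0.33,0.04],"rotation":[0,0,0.18]},{"translation":[0.06,-0.4,0.04],"rotation":[0,0,0.21]},{"translation":[0.06,-0.47,0.04],"rotation":[0,0,0.24]},{"translation":[0.07,-0.54,0.04],"rotation":[0,0,0.27]},{"translation":[0.07,-0.61,0.04],"rotation":[0,0,0.29]}])

```text
t: 9.52
eef_pos: [0.5211, -0.0036, 0.3425]
ee_rot: [3.141, -0.002, -2.852]
force: [-0.5, -0.6, -2.5]
width: 0.0489
gripper_force: 40.0
```

>>> apply_moves(steps=[{"translation":[0.01,-0.07,0],"rotation":[0,0,0]},{"translation":[0.02,-0.14,0],"rotation":[0,0,0]},{"translation":[0.03,-0.22,0],"rotation":[0,0,0]},{"translation":[0.04,-0.3,0],"rotation":[0,0,0]},{"translation":[0.05,-0.38,0],"rotation":[0,0,0]},{"translation":[0.055,-0.46,0],"rotation":[0,0,0]},{"translation":[0.06,-0.54,0],"rotation":[0,0,0]},{"translation":[0.06,-0.61,0],"rotation":[0,0,0]},{"translation":[0.06,-0.67,0],"rotation":[0,0,0]},{"translation":[0.06,-0.71,0],"rotation":[0,0,0]}])

```text
t: 10.35
eef_pos: [0.5358, -0.1813, 0.3424]
ee_rot: [3.141, -0.002, -2.854]
force: [-0.2, -0.3, -1.7]
width: 0.0489
gripper_force: 40.0
```

>>> apply_moves(steps=[{"translation":[0,0,-0.03],"rotation":[0,0,0]},{"translation":[0,0,-0.08],"rotation":[0,0,0]},{"translation":[0,0,-0.14],"rotation":[0,0,0]},{"translation":[0,0,-0.2],"rotation":[0,0,0]},{"translation":[0,0,-0.27],"rotation":[0,0,0]},{"translation":[0,0,-0.34],"rotation":[0,0,0]},{"translation":[0,0,-0.4],"rotation":[0,0,0]},{"translation":[0,0,-0.44],"rotation":[0,0,0]},{"translation":[0,0,-0.464],"rotation":[0,0,0]},{"translation":[0,0,-0.464],"rotation":[0,0,0]}])

```text
t: 11.18
eef_pos: [0.5359, -0.1794, 0.2258]
ee_rot: [3.141, -0.002, -2.853]
force: [0.2, 0.2, -2.1]
width: 0.0494
gripper_force: 40.0
```

```bash
python3 - <<'E'
from h import *
s=get_state(); cm=camera_model("wrist"); f=grab_frame("wrist"); g=grab_frame("scene");d=grab_frame("side")
print(s['t'],s['eef_pos'],s['ee_rot'],s['force'])
cr=lambda im,x,y,w,h,W,H:cv2.resize(im[y:y+h,x:x+w],(W,H),interpolation=cv2.INTER_CUBIC)
cv2.imwrite("pics/c4.png",np.vstack([np.hstack([cr(g,330,180,100,75,400,300),cr(d,205,195,100,75,400,300)]),cr(f,200,180,240,90,800,300)]))
E
```

```text
11.1833 [ 0.5359052  -0.17938081  0.22584532] [ 3.14057127e+00 -2.29331234e-03 -2.85347343e+00] [ 0.20990406  0.15743167 -2.14857225]
```

View pics/c4.png

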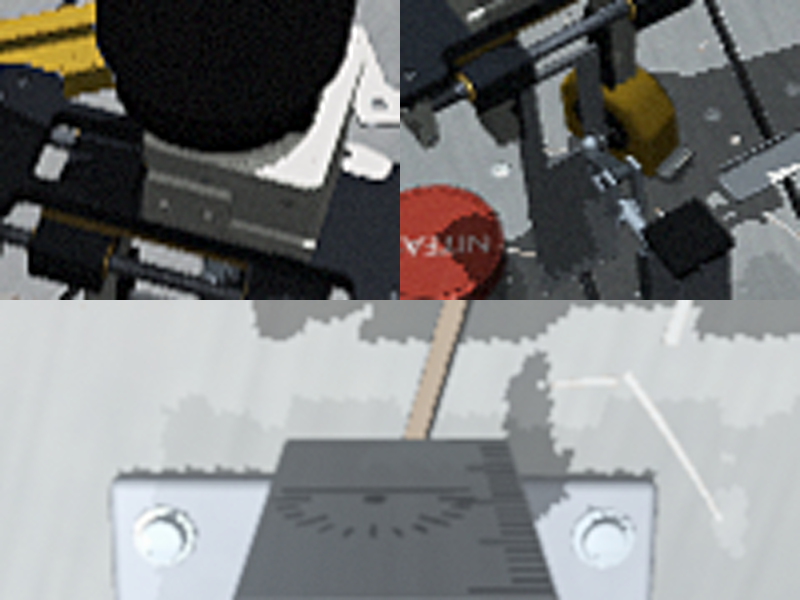

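>>> apply_moves(steps=[{"translation":[0.003,-0.01,0],"rotation":[0,0,0]},{"translation":[0.01,-0.008,0],"rotation":[0,0,0]},{"translation":[0.03,-0.002,0],"rotation":[0,0,0]},{"translation":[0.05,0.004,0],"rotation":[0,0,0]},{"translation":[0.075,0.012,0],"rotation":[0,0,0]},{"translation":[0.1,0.019,0],"rotation":[0,0,0]},{"translation":[0.125,0.026,0],"rotation":[0,0,0]},{"translation":[0.145,0.032,0],"rotation":[0,0,0]},{"translation":[0.16,0.037,0],"rotation":[0,0,0]},{"translation":[0.164,0.038,0],"rotation":[0,0,0]}])

```text
t: 12.17
eef_pos: [0.5784, -0.17, 0.227]
ee_rot: [3.142, -0.0, -2.853]
force: [0.5, 0.1, -2.2]
width: 0.049
gripper_force: 40.0
```

>>> apply_moves(steps=[{"translation":[0,0,-0.004],"rotation":[0,0,0]},{"translation":[0,0,-0.01],"rotation":[0,0,0]},{"translation":[0,0,-0.017],"rotation":[0,0,0]},{"translation":[0,0,-0.024],"rotation":[0,0,0]},{"translation":[0,0,-0.03],"rotation":[0,0,0]},{"translation":[0,0,-0.036],"rotation":[0,0,0]},{"translation":[0,0,-0.04],"rotation":[0,0,0]},{"translation":[0,0,-0.04],"rotation":[0,0,0]},{"translation":[0,0,-0.04],"rotation":[0,0,0]},{"translation":[0,0,-0.04],"rotation":[0,0,0]}])

```text
t: 13.0
eef_pos: [0.5777, -0.1703, 0.2174]
ee_rot: [-3.142, 0.0, -2.854]
force: [-0.6, 0.3, -2.2]
width: 0.0494
gripper_force: 40.0
```

```bash
python3 - <<'E'
from h import *
s=get_state();e=s['eef_pos'];d=e[:2]-[.580,-.169];c,q=np.cos(.288),np.sin(.288)
print(s['t'],e,s['force'],s['moment'],"rack x,y mm",1e3*(c*d[0]+q*d[1]),1e3*(c*d[1]-q*d[0]),"bar",e[2]+.0224)
E
```

```text
13.0 [ 0.57769594 -0.170308    0.21741477] [-0.58133346  0.2628107  -2.16002734] [ 0.05489885 -0.16155045  0.01421805] rack x,y mm -2.5806798592495173 -0.5996935218415607 bar 0.2398147655611446
```

>>> apply_moves(steps=[{"translation":[0,0,-0.004],"rotation":[0,0,0]},{"translation":[0,0,-0.008],"rotation":[0,0,0]},{"translation":[0,0,-0.012],"rotation":[0,0,0]},{"translation":[0,0,-0.016],"rotation":[0,0,0]},{"translation":[0,0,-0.02],"rotation":[0,0,0]},{"translation":[0,0,-0.022],"rotation":[0,0,0]},{"translation":[0,0,-0.024],"rotation":[0,0,0]},{"translation":[0,0,-0.024],"rotation":[0,0,0]},{"translation":[0,0,-0.024],"rotation":[0,0,0]},{"translation":[0,0,-0.024],"rotation":[0,0,0]}])

```text
t: 13.83
eef_pos: [0.5777, -0.1703, 0.2114]
ee_rot: [-3.142, 0.0, -2.854]
force: [0.7, -0.2, -1.1]
width: 0.0491
gripper_force: 40.0
```

>>> apply_moves(steps=[{"translation":[0,0,-0.003],"rotation":[0,0,0]},{"translation":[0,0,-0.006],"rotation":[0,0,0]},{"translation":[0,0,-0.009],"rotation":[0,0,0]},{"translation":[0,0,-0.012],"rotation":[0,0,0]},{"translation":[0,0,-0.014],"rotation":[0,0,0]},{"translation":[0,0,-0.016],"rotation":[0,0,0]},{"translation":[0,0,-0.016],"rotation":[0,0,0]},{"translation":[0,0,-0.016],"rotation":[0,0,0]},{"translation":[0,0,-0.016],"rotation":[0,0,0]},{"translation":[0,0,-0.016],"rotation":[0,0,0]}])

```text
t: 14.67
eef_pos: [0.5777, -0.1703, 0.2074]
ee_rot: [-3.142, 0.0, -2.854]
force: [-0.5, 0.1, -2.2]
width: 0.0493
gripper_force: 40.0
```

>>> apply_moves(steps=[{"translation":[0,0,-0.003],"rotation":[0,0,0]},{"translation":[0,0,-0.006],"rotation":[0,0,0]},{"translation":[0,0,-0.009],"rotation":[0,0,0]},{"translation":[0,0,-0.012],"rotation":[0,0,0]},{"translation":[0,0,-0.012],"rotation":[0,0,0]},{"translation":[0,0,-0.012],"rotation":[0,0,0]},{"translation":[0,0,-0.012],"rotation":[0,0,0]},{"translation":[0,0,-0.012],"rotation":[0,0,0]},{"translation":[0,0,-0.012],"rotation":[0,0,0]},{"translation":[0,0,-0.012],"rotation":[0,0,0]}])

```text
t: 15.5
eef_pos: [0.5776, -0.1704, 0.2043]
ee_rot: [-3.142, -0.0, -2.854]
force: [-0.1, -0.4, -0.4]
width: 0.0491
gripper_force: 40.0
```

>>> apply_moves(steps=[{"translation":[0,0,-0.003],"rotation":[0,0,0]},{"translation":[0,0,-0.006],"rotation":[0,0,0]},{"translation":[0,0,-0.009],"rotation":[0,0,0]},{"translation":[0,0,-0.012],"rotation":[0,0,0]},{"translation":[0,0,-0.012],"rotation":[0,0,0]},{"translation":[0,0,-0.012],"rotation":[0,0,0]},{"translation":[0,0,-0.012],"rotation":[0,0,0]},{"translation":[0,0,-0.012],"rotation":[0,0,0]},{"translation":[0,0,-0.012],"rotation":[0,0,0]},{"translation":[0,0,-0.012],"rotation":[0,0,0]}])

```text
t: 16.33
eef_pos: [0.5775, -0.1703, 0.2013]
ee_rot: [3.142, -0.0, -2.854]
force: [-1.5, -0.7, -0.1]
width: 0.0491
gripper_force: 40.0
```

>>> apply_moves(steps=[{"translation":[-0.002,-0.001,0],"rotation":[0,0,0]},{"translation":[-0.004,-0.001,0],"rotation":[0,0,0]},{"translation":[-0.006,-0.002,0],"rotation":[0,0,0]},{"translation":[-0.008,-0.002,0],"rotation":[0,0,0]},{"translation":[-0.008,-0.002,0],"rotation":[0,0,0]},{"translation":[-0.008,-0.002,0],"rotation":[0,0,0]},{"translation":[-0.008,-0.002,0],"rotation":[0,0,0]},{"translation":[-0.008,-0.002,0],"rotation":[0,0,0]},{"translation":[-0.008,-0.002,0],"rotation":[0,0,0]},{"translation":[-0.008,-0.002,0],"rotation":[0,0,0]}])

```text
t: 17.17
eef_pos: [0.5762, -0.1707, 0.2016]
ee_rot: [-3.141, 0.001, -2.854]
force: [4.6, 1.6, 0.1]
width: 0.0494
gripper_force: 40.0
```

>>> apply_moves(steps=[{"translation":[0,0,-0.002],"rotation":[0,0,0]},{"translation":[0,0,-0.004],"rotation":[0,0,0]},{"translation":[0,0,-0.006],"rotation":[0,0,0]},{"translation":[0,0,-0.008],"rotation":[0,0,0]},{"translation":[0,0,-0.008],"rotation":[0,0,0]},{"translation":[0,0,-0.008],"rotation":[0,0,0]},{"translation":[0,0,-0.008],"rotation":[0,0,0]},{"translation":[0,0,-0.008],"rotation":[0,0,0]},{"translation":[0,0,-0.008],"rotation":[0,0,0]},{"translation":[0,0,-0.008],"rotation":[0,0,0]}])

```text
t: 18.0
eef_pos: [0.5764, -0.1708, 0.1996]
ee_rot: [-3.141, 0.001, -2.854]
force: [5.2, 0.9, 2.4]
width: 0.0489
gripper_force: 40.0
```

>>> apply_moves(steps=[{"translation":[0.001,0,-0.002],"rotation":[0,0,0]},{"translation":[0.001,0,-0.004],"rotation":[0,0,0]},{"translation":[0.001,0,-0.006],"rotation":[0,0,0]},{"translation":[0.001,0,-0.008],"rotation":[0,0,0]},{"translation":[0.001,0,-0.008],"rotation":[0,0,0]},{"translation":[0.001,0,-0.008],"rotation":[0,0,0]},{"translation":[0.001,0,-0.008],"rotation":[0,0,0]},{"translation":[0.001,0,-0.008],"rotation":[0,0,0]},{"translation":[0.001,0,-0.008],"rotation":[0,0,0]},{"translation":[0.001,0,-0.008],"rotation":[0,0,0]}])

```text
t: 18.83
eef_pos: [0.5767, -0.1708, 0.1976]
ee_rot: [-3.141, 0.001, -2.854]
force: [5.7, 1.0, 2.9]
width: 0.0493
gripper_force: 40.0
```

>>> apply_moves(steps=[{"translation":[0.001,0,-0.002],"rotation":[0,0,0]},{"translation":[0.001,0,-0.004],"rotation":[0,0,0]},{"translation":[0.001,0,-0.006],"rotation":[0,0,0]},{"translation":[0.001,0,-0.006],"rotation":[0,0,0]},{"translation":[0.001,0,-0.006],"rotation":[0,0,0]},{"translation":[0.001,0,-0.006],"rotation":[0,0,0]},{"translation":[0.001,0,-0.006],"rotation":[0,0,0]},{"translation":[0.001,0,-0.006],"rotation":[0,0,0]},{"translation":[0.001,0,-0.006],"rotation":[0,0,0]},{"translation":[0.001,0,-0.006],"rotation":[0,0,0]}])

```text
t: 19.67
eef_pos: [0.5771, -0.1708, 0.1962]
ee_rot: [-3.141, 0.002, -2.853]
force: [6.8, 0.3, 2.6]
width: 0.0492
gripper_force: 40.0
```

>>> apply_moves(steps=[{"translation":[0.001,0,-0.002],"rotation":[0,0,0]},{"translation":[0.002,0,-0.004],"rotation":[0,0,0]},{"translation":[0.002,0,-0.006],"rotation":[0,0,0]},{"translation":[0.002,0,-0.008],"rotation":[0,0,0]},{"translation":[0.002,0,-0.008],"rotation":[0,0,0]},{"translation":[0.002,0,-0.008],"rotation":[0,0,0]},{"translation":[0.002,0,-0.008],"rotation":[0,0,0]},{"translation":[0.002,0,-0.008],"rotation":[0,0,0]},{"translation":[0.002,0,-0.008],"rotation":[0,0,0]},{"translation":[0.002,0,-0.008],"rotation":[0,0,0]}])

```text
t: 20.5
eef_pos: [0.5774, -0.1707, 0.1939]
ee_rot: [-3.141, 0.001, -2.854]
force: [5.6, 1.9, 1.1]
width: 0.0491
gripper_force: 40.0
```

>>> apply_moves(steps=[{"translation":[0.001,0,-0.002],"rotation":[0,0,0]},{"translation":[0.001,0,-0.004],"rotation":[0,0,0]},{"translation":[0.001,0,-0.006],"rotation":[0,0,0]},{"translation":[0.001,0,-0.006],"rotation":[0,0,0]},{"translation":[0.001,0,-0.006],"rotation":[0,0,0]},{"translation":[0.001,0,-0.006],"rotation":[0,0,0]},{"translation":[0.001,0,-0.006],"rotation":[0,0,0]},{"translation":[0.001,0,-0.006],"rotation":[0,0,0]},{"translation":[0.001,0,-0.006],"rotation":[0,0,0]},{"translation":[0.001,0,-0.006],"rotation":[0,0,0]}])

```text
t: 21.33
eef_pos: [0.5777, -0.1707, 0.1923]
ee_rot: [-3.141, 0.001, -2.854]
force: [6.1, 1.2, 0.5]
width: 0.0493
gripper_force: 40.0
```

>>> apply_moves(steps=[{"translation":[0,0,-0.002],"rotation":[0,0,0]},{"translation":[0,0,-0.004],"rotation":[0,0,0]},{"translation":[0,0,-0.006],"rotation":[0,0,0]},{"translation":[0,0,-0.006],"rotation":[0,0,0]},{"translation":[0,0,-0.006],"rotation":[0,0,0]},{"translation":[0,0,-0.006],"rotation":[0,0,0]},{"translation":[0,0,-0.006],"rotation":[0,0,0]},{"translation":[0,0,-0.006],"rotation":[0,0,0]},{"translation":[0,0,-0.006],"rotation":[0,0,0]},{"translation":[0,0,-0.006],"rotation":[0,0,0]}])

```text
t: 22.17
eef_pos: [0.5778, -0.1706, 0.1908]
ee_rot: [-3.141, 0.002, -2.854]
force: [7.2, 1.3, 0.8]
width: 0.0489
gripper_force: 40.0
```

>>> apply_moves(steps=[{"translation":[0,0,-0.002],"rotation":[0,0,0]},{"translation":[0,0,-0.004],"rotation":[0,0,0]},{"translation":[0,0,-0.006],"rotation":[0,0,0]},{"translation":[0,0,-0.006],"rotation":[0,0,0]},{"translation":[0,0,-0.006],"rotation":[0,0,0]},{"translation":[0,0,-0.006],"rotation":[0,0,0]},{"translation":[0,0,-0.006],"rotation":[0,0,0]},{"translation":[0,0,-0.006],"rotation":[0,0,0]},{"translation":[0,0,-0.006],"rotation":[0,0,0]},{"translation":[0,0,-0.006],"rotation":[0,0,0]}])

```text
t: 23.0
eef_pos: [0.578, -0.1707, 0.1898]
ee_rot: [-3.141, 0.002, -2.853]
force: [6.0, 2.3, 2.7]
width: 0.0492
gripper_force: 40.0
```

>>> apply_moves(steps=[{"translation":[0.002,0.001,-0.001],"rotation":[0,0,0]},{"translation":[0.002,0.001,-0.002],"rotation":[0,0,0]},{"translation":[0.002,0.001,-0.004],"rotation":[0,0,0]},{"translation":[0.002,0.001,-0.004],"rotation":[0,0,0]},{"translation":[0.002,0.001,-0.004],"rotation":[0,0,0]},{"translation":[0.002,0.001,-0.004],"rotation":[0,0,0]},{"translation":[0.002,0.001,-0.004],"rotation":[0,0,0]},{"translation":[0.002,0.001,-0.004],"rotation":[0,0,0]},{"translation":[0.002,0.001,-0.004],"rotation":[0,0,0]},{"translation":[0.002,0.001,-0.004],"rotation":[0,0,0]}])

```text
t: 23.83
eef_pos: [0.5783, -0.1706, 0.1894]
ee_rot: [-3.141, 0.002, -2.853]
force: [4.8, 2.1, 7.6]
width: 0.0495
gripper_force: 40.0
```

>>> apply_moves(steps=[{"translation":[0.002,0.001,0.002],"rotation":[0,0,0]},{"translation":[0.004,0.001,0.004],"rotation":[0,0,0]},{"translation":[0.006,0.002,0.008],"rotation":[0,0,0]},{"translation":[0.006,0.002,0.012],"rotation":[0,0,0]},{"translation":[0.006,0.002,0.012],"rotation":[0,0,0]},{"translation":[0.006,0.002,0.012],"rotation":[0,0,0]},{"translation":[0.006,0.002,0.012],"rotation":[0,0,0]},{"translation":[0.006,0.002,0.012],"rotation":[0,0,0]},{"translation":[0.006,0.002,0.012],"rotation":[0,0,0]},{"translation":[0.006,0.002,0.012],"rotation":[0,0,0]}])

```text
t: 24.67
eef_pos: [0.5783, -0.1701, 0.1909]
ee_rot: [3.141, -0.001, -2.854]
force: [1.0, -0.3, -1.4]
width: 0.0492
gripper_force: 40.0
```

```bash
python3 - <<'E'
from h import *
F=[]
for i in range(6):
    g=grab_frame("side"); F.append(get_state()['force'])
s=get_state();print(s['t'],s['eef_pos'],np.mean(F,0))
cr=lambda im,x,y,w,h,W,H:cv2.resize(im[y:y+h,x:x+w],(W,H),interpolation=cv2.INTER_CUBIC)
S=camera_model("side");print(proj(S,[.58,-.169,.215]))
cv2.imwrite("pics/c5.png",cr(g,225,215,60,45,800,600))
E
```

```text
24.9667 [ 0.57874873 -0.17008903  0.19120454] [-0.11175677  0.08775757 -1.93829904]
[254.65907603 238.34844367]
```

The force at 1.8 mm above the bottom is pure weight (-1.9 N) with no sideways push. The latch is therefore off the bar and shut. I'll seat it and look once before releasing.

>>> apply_moves(steps=[{"translation":[0,0,-0.002],"rotation":[0,0,0]},{"translation":[0,0,-0.004],"rotation":[0,0,0]},{"translation":[0,0,-0.006],"rotation":[0,0,0]},{"translation":[0,0,-0.007],"rotation":[0,0,0]},{"translation":[0,0,-0.008],"rotation":[0,0,0]},{"translation":[0,0,-0.008],"rotation":[0,0,0]},{"translation":[0,0,-0.008],"rotation":[0,0,0]},{"translation":[0,0,-0.008],"rotation":[0,0,0]},{"translation":[0,0,-0.008],"rotation":[0,0,0]},{"translation":[0,0,-0.008],"rotation":[0,0,0]}])

```text
t: 25.8
eef_pos: [0.5791, -0.17, 0.1895]
ee_rot: [-3.141, 0.0, -2.854]
force: [0.3, -0.6, 1.3]
width: 0.0488
gripper_force: 40.0
```

```bash
python3 - <<'E'
from h import *
F=[]
for i in range(4):
    g=grab_frame("side"); F.append(get_state()['force'])
print(get_state()['eef_pos'],np.mean(F,0))
cv2.imwrite("pics/sd5.png",g)
cv2.imwrite("pics/c5.png",cv2.resize(g[205:265,215:295],(800,600),interpolation=cv2.INTER_CUBIC))
E
```

```text
[ 0.57911343 -0.17002661  0.18950206] [0.78889508 0.35458218 1.34262293]
```

>>> apply_moves(steps=[{"translation":[0,0,0],"rotation":[0,0,0]},{"translation":[0,0,0],"rotation":[0,0,0]},{"translation":[0,0,0],"rotation":[0,0,0]},{"translation":[0,0,0],"rotation":[0,0,0]},{"translation":[0,0,0],"rotation":[0,0,0]},{"translation":[0,0,0],"rotation":[0,0,0]},{"translation":[0,0,0],"rotation":[0,0,0]},{"translation":[0,0,0],"rotation":[0,0,0]},{"translation":[0,0,0],"rotation":[0,0,0]},{"translation":[0,0,0],"rotation":[0,0,0]}], jaw=-0.4)

```text
t: 26.83
eef_pos: [0.5789, -0.17, 0.1893]
ee_rot: [3.142, -0.0, -2.854]
force: [0.5, -0.2, 0.8]
width: 0.0613
gripper_force: 0.0
```

>>> apply_moves(steps=[{"translation":[0,0,0],"rotation":[0,0,0]},{"translation":[0,0,0],"rotation":[0,0,0]},{"translation":[0,0,0],"rotation":[0,0,0]},{"translation":[0,0,0.02],"rotation":[0,0,0]},{"translation":[0,0,0.06],"rotation":[0,0,0]},{"translation":[0,0,0.12],"rotation":[0,0,0]},{"translation":[0,0,0.2],"rotation":[0,0,0]},{"translation":[0,0,0.3],"rotation":[0,0,0]},{"translation":[0,0,0.4],"rotation":[0,0,0]},{"translation":[0,0,0.5],"rotation":[0,0,0]}], jaw=-1)

```text
t: 27.67
eef_pos: [0.5788, -0.1702, 0.3167]
ee_rot: [-3.141, 0.001, -2.854]
force: [0.9, 0.4, -0.4]
width: 0.088
gripper_force: 0.0
```

>>> apply_moves(steps=[{"translation":[0,0,0.05],"rotation":[0,0,0]},{"translation":[0,0,0.1],"rotation":[0,0,0]},{"translation":[0,0,0.1],"rotation":[0,0,0]},{"translation":[0,0,0.1],"rotation":[0,0,0]},{"translation":[0,0,0.1],"rotation":[0,0,0]},{"translation":[0,0,0.1],"rotation":[0,0,0]},{"translation":[0,0,0.1],"rotation":[0,0,0]},{"translation":[0,0,0.1],"rotation":[0,0,0]},{"translation":[0,0,0.1],"rotation":[0,0,0]},{"translation":[0,0,0.1],"rotation":[0,0,0]}])

```text
t: 28.5
eef_pos: [0.5789, -0.17, 0.339]
ee_rot: [3.141, -0.0, -2.854]
force: [0.3, 0.2, -0.4]
width: 0.0877
gripper_force: 0.0
```

```bash
python3 - <<'E'
from h import *
w=grab_frame("wrist");d=grab_frame("side")
cr=lambda im,x,y,w,h,W,H:cv2.resize(im[y:y+h,x:x+w],(W,H),interpolation=cv2.INTER_CUBIC)
cv2.imwrite("pics/c6.png",np.hstack([cr(w,250,160,150,180,400,480),cr(d,205,195,100,120,400,480)]))
E
```

```text
(no output)
```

View pics/c6.png

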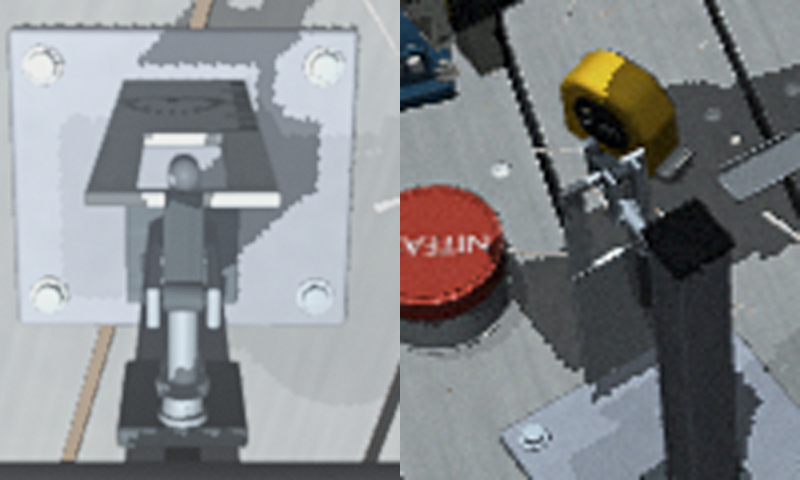

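The gauge hangs level by its eye, with the arc of ticks facing outward. The latch lies over the bar up to the nose at crop (183,170), in its original shut place. The template and the other things are untouched. Handing in.

```bash
python3 -c "
from station import *
print(job_done())"
```

```text
the job is handed in; nothing more can be done
None
```

The gauge hangs by its long eye on the rack hook, graduated face outward, with its bar in the bottom of the hook. By the force check and the last picture, the latch is shut over it. The job is handed in at about 29 s, with no result returned.

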